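# Tag the parts tray and hold its loose ball level over the light pad

## Robot

A 6-joint arm with a two-finger parallel gripper is mounted at the origin on the work surface. World frame = base frame: x ahead of the robot, y to its left, z up, the work surface at z = 0. Lengths are in m, angles in rad, forces in N, time in s.
With the tool pointing down it reaches from about 0.25 to 0.725 m from the base axis. Payload 4 kg.
Tool frame: the origin (TCP) lies on the centre line of the jaws, within the pads' length; the fingertips stand ahead of it and the grasp point (between the pads) lies 3 mm ahead of it (bot.tcp_to_tips is the z of the fingertips in the tool frame, in m); z points along the fingers, y is the line along which they close (so a half turn about z gives the same grasp; the last joint's range is limited). The gripper opens to 85 mm and grips with 20 to 120 N. Pads are 22 mm wide; open, the fingers measure 114 mm over their backs; the gripper's body (76 mm by 85 mm) begins 54 mm behind the grasp point. The pads swing forward as they close: fully open they stand 13 mm farther back than shut.
Start: joints at [-1.121, 0.241, 0.005, 1.335, 0, 1.571], TCP at [0.217, -0.45, 0.253] pointing down, gripper open.
Joint ranges: [-2.72, 2.72], [-1.05, 1.87], [-1.09, 1.28], [-1.99, 2.15], [-1.42, 1.44], [-3.14, 3.14]. Speed limits (rad/s): [2.79, 2.79, 3.14, 3.14, 3.14, 3.14].

## Interface

Orientations are given as a unit quaternion [x, y, z, w].
In Python, from workcell import telemetry, camera, camera_params, ticket, boxes_of, cut_out, spot_point, bot gives the robot as it stands.
- The arm moves only by the shell command python3 -m creep 'ROWS'. ROWS is text: rows parted by semicolons, each of 5 numbers parted by spaces: the opening, from 0 (shut) to 1 (fully open), then the shift along the tool's x, y, z in units of 150 mm (1.0 is 150 mm), then the turn about the tool's z in units of 180 degrees (1.0 is 180 degrees). In form: claw x y z turn; .... A call has 1 to 12 rows; each row is the pose to reach, as a shift and turn from the pose commanded when the call began, along the tool's axes at that moment, turning the shorter way round; what a row does not reach only later rows make up. A row lasts 1/8 s, in which the tool goes at most 62.5 mm and 10.7 degrees, less where a joint would pass 70% of its speed; a pose out of reach is approached as far as the arm can. A call with a number of a shift or a turn outside -1 to 1 is refused whole. A call with a gripper value outside its range is refused whole. The fingers move at their own pace and stop on an object; the grip force is fixed at half the most. Time passes only in rows, so rows that repeat a pose let the fingers close. It gives the time, the measured TCP pose, the force, the opening and the grip force at its end, in the units of the state.
- telemetry.get_obs(): the state, without advancing time (a new reading comes with each control period).
- camera(name): name is "side" or "top" or "wrist"; returns the picture (384x512x3 uint8, red, green, blue); there is no depth.
- camera_params(name): a dict with "camera_matrix" (3x3 intrinsics, pixels), "eye" and "attitude" of the camera in the world. Camera axes: x right, y down, z forward; pixel columns grow to the right and rows downward; lengths in m; the calibration is good to about 2 mm. The wrist camera is an equidistant fisheye: a pixel r from the principal point sees the ray r / f radians off the axis. A picture is of the moment at which its call begins: read the wrist's pose just before it. camera_params takes no time and is no camera call; for the wrist camera it gives the pose at the moment of the call.
- ticket.job_done(): hands the job in; it is judged then, once.
Trained networks look in the newest picture that a camera, given by its name, has taken for a name from the list of things; names that differ only in an ending like _2 or _b are one class to them, and where a whole thing is asked for, a point or a joint stands for the part that bears it (a point fixed in the world has none). Each returns a list of dicts, best first, with "conf" (0 to 1); they miss things now and then, are a little off and sometimes report something else, mostly with a low value. They report only what shows in the picture. A call takes as long as a camera call.
- boxes_of(thing, camera): "at" ([x, y, z] in m, in world coordinates, good to about 4 mm: the middle of the surface that is visible of it).
- cut_out(thing, camera): "pixels" (384x512 bool, what is visible of it).
- spot_point(thing, camera): "at" ([x, y, z] in m, in world coordinates, good to about 4 mm: a listed point, or the origin of a listed thing).
The state is a dict: "clock": time; "joint_pos": joint angles; "joint_vel": joint speeds; "tau": joint torques, N m; "eef_pos": TCP position; "tool_rot": TCP orientation; "ft_force": force on the tool from outside, world axes, zero at the start; "ft_torque": the same for the moment, N m; "grip_width": finger opening in m; "grasp_force": force on a finger pad.
Only numpy, scipy, OpenCV 4.12 (cv2) and the standard library are available. Lean on these libraries where they do the work, as an engineer would, in place of code of your own. Each camera call takes 0.05 s, during which the arm holds its last target. There are 200 camera calls.

## Task

Squeeze the red job clip open and clip it, lying level as it is, onto the free end of the blue parts tray's thin metal tab while the tray stands on the bench, with a good bite, and let go of it. Then pick up the tray by its black fin and carry it without tipping it, so that the loose steel ball stays in its shallow pocket, and finish while still holding it level and still, the pocket above the middle of the round light pad, with the tray's underside about 15 cm above the bench. Leave the red and white box, the brass dish and the watch where they are.

Things in the scene. Friction and masses are not known exactly. Their poses are not given: they have to be found in the camera images.
- tray: Loose blue parts tray, on the bench: plate 170 (x) by 76 (y) by 6 mm, about 0.3 kg; origin at the centre of its underside, z up, x along its length. A black grip fin stands in its middle, a white pocket block (48 by 48 mm, top 14 mm above the underside) on its -x end, a bare metal tab on its +x end.
- tray_fin (a point): Point inside the tray's black grip fin, 40 mm above the tray's underside, over the tray's origin. The fin is 44 mm long (tray x), 14 mm thick (tray y) and its top is 54 mm above the underside: pinch it across its thickness from above.
- tray_tab (a point): Middle of the free upright edge of the tray's metal tab, 85 mm along +x from the tray's origin and 26 mm above the underside, flush with the plate's end. The tab stands along tray x from 45 to 85 mm, is 5 mm thick (tray y), its top 40 mm above the underside. The clip, its x opposite to tray x, slides level over this edge, its underside 8 to 14 mm above the tray's underside.
- tray_pocket (a point): Where the ball's centre lies when it rests in the middle of its pocket: 58 mm along -x from the tray's origin and 21 mm above its underside. The pocket is a round recess of 34 mm diameter with a flat floor and a rim only 3 mm high.
- ball_center (a point): Centre of the loose steel ball, 20 mm in diameter, 33 g, free to roll about in the pocket; it gets out if the tray is tipped by some 40 degrees or jerked (keep the tray within 20 degrees).
- clip: Red and steel sprung clip, 55 g, 28 mm high, lying with its hinge upright, mouth to its +x, handles to -x. Origin: mouth end of the fixed jaw's gripping face, at the underside; z up, y from fixed to moving jaw. Fixed half: steel plate x -85 to 0, y -6 to 0 (rear half is a handle); outside it a red tag (x -22 to -2, y -16 to -6), inside its rear end a weight (y to 12). Hinge at x -34, y 22.
- clip_grip (a point): Where to pinch the clip: midway between its handles while closed, at clip x -60, y 14.5, z 24 mm. Pinch along its y. The handles are the flat plate (outside at y -6) and a 16 mm upright red bar (outside at y 35, at x -60). Over the outsides 41 mm closed, 24 mm squeezed to the stop (bar's outside then at y 18). It needs about 14 N; use 30 N. The plate lies flat on its finger.
- clip_mouth (a point): Mouth end of the fixed jaw's gripping face, at half height: clip x 0, y 0, z 14 mm. Squeezed to the stop, the mouth between the jaws is 19 mm wide (clip y 0 to 19), its middle 3.5 mm off the middle of the fingers, towards the bar; the throat is 31 mm deep. Well clipped on, this point is about 20 mm in from the tab's edge (at least 12, at most 30).
- clip_jaw (a joint): Opening of the clip's moving jaw in rad: 0 closed by its spring (2 mm between the jaws), about 0.12 when it grips the 5 mm tab (with about 6 N), 0.65 squeezed to the stop.
- pad: Round light pad fixed to the bench, 130 mm in diameter, 8 mm high, white disc in a grey rim; origin at the centre of its underside.
- redbox: Bystander: red box with white lid, 50 by 70 by 36 mm; origin under its centre.
- dish: Bystander: brass bowl, 70 mm across, 30 mm high; origin under its centre.
- watch: Bystander: steel pocket watch lying flat, 44 mm across, 12 mm high; origin under its centre.

How it is judged:
On the way:
1. the clip bites on the tab of the tray standing on the bench, and is released (x of clip_mouth in the frame of tray between 0.045 and 0.073 m and y of clip_mouth in the frame of tray between -0.007 and 0.007 m and z of clip_mouth in the frame of tray between 0.012 and 0.038 m and value of joint clip_jaw above 0.05 rad and angle between the z axis of clip and the z axis of tray, either way round below 0.35 rad and contact force between clip and tray above 1 N and contact force between clip and the fingers below 0.2 N and distance between ball_center and tray_pocket below 0.015 m and height (world z) of tray below 0.01 m), for 0.2 s.
At the end, for the whole second after the job is handed in: Fingers hold the tray at rest, underside 110-190 mm above the bench, tilt under 0.12 rad, pocket within 35 mm (horizontally) of the pad centre, ball within 15 mm of the pocket centre; the clip, not touched, bites on the tab, 12 mm or more past its edge, at its height (x of clip_mouth in the frame of tray between 0.045 and 0.073 m and y of clip_mouth in the frame of tray between -0.007 and 0.007 m and z of clip_mouth in the frame of tray between 0.012 and 0.038 m and value of joint clip_jaw above 0.05 rad and angle between the z axis of clip and the z axis of tray, either way round below 0.35 rad and contact force between clip and tray above 1 N and contact force between clip and the fingers below 0.2 N and distance between ball_center and tray_pocket below 0.015 m and height (world z) of tray between 0.11 and 0.19 m and angle between tray's own z axis and vertical below 0.12 rad and horizontal distance between tray_pocket and pad below 0.035 m and linear speed of tray below 0.03 m/s and contact force between the fingers and tray above 2 N and contact force between tray and pad below 0.1 N); the arm keeps its last pose, push and grip.
It fails at once if the ball leaves its pocket (distance between ball_center and tray_pocket above 0.02 m).
It fails at once if the tray is tipped by more than 0.35 rad (angle between tray's own z axis and vertical above 0.35 rad).
It fails at once if a bystander is moved by more than 20 mm (distance of any of redbox, dish, watch from where it was at the start of the episode above 0.02 m).
It also fails if it takes over 58 s, if anything falls off the work surface, if the arm or the gripper's body presses on something with over 40 N, if the wrist force passes 120 N, or if a joint passes its speed limit or range.

## Working session

There is one attempt and no reset: what is moved stays moved. The work goes in short steps, Python scripts to look and compute and a shell command to move; the robot and the scene stay as the last step left them, time stands still between calls to the robot, and variables do not carry over. Pictures are saved under pics/ and viewed, at most 10 in all, crops included, and the job is handed in when it is done.

```bash
ls; mkdir -p pics
python3 - <<'E'
from workcell import *
import cv2,numpy as np
s=telemetry.get_obs();print(s)
ims=[]
for c in ["side","top"]:
    im=camera(c);ims.append(im)
    cv2.imwrite(f"pics/{c}0.png",im[:,:,::-1])
    for t in ["tray_fin","tray_tab","tray_pocket","ball_center","clip_grip","clip_mouth","clip","tray","pad","redbox","dish","watch"]:
        r=spot_point(t,c)
        print(c,t,[(np.round(d["at"],4).tolist(),round(d["conf"],2)) for d in r[:2]])
E
```

```text
pics
{'clock': 0.0, 'joint_pos': array([-1.12100310e+00,  2.41450133e-01,  3.72337530e-03,  1.33523052e+00,
       -8.27634272e-06,  1.57082354e+00]), 'joint_vel': array([-3.98886474e-04,  1.00198094e-03, -1.52690514e-03,  7.53583888e-04,
       -1.74785815e-04, -9.51679608e-05]), 'tau': array([ 4.05838982e-04, -3.72320902e+01,  2.52405417e+01,  1.70229084e-02,
        1.12695411e-04,  1.28329893e-05]), 'eef_pos': array([ 0.21712754, -0.44973094,  0.25239406]), 'tool_rot': array([ 9.74819633e-01,  2.22992189e-01, -2.45000219e-04, -1.05233937e-03]), 'ft_force': array([-0.49741151, -0.6675315 , -0.22881864]), 'ft_torque': array([-0.02193955,  0.06958005, -0.00499137]), 'grasp_force': 0.0, 'grip_width': 0.08525984929327961}
side tray_fin [([0.5052, -0.2692, 0.0378], 0.78)]
side tray_tab [([0.5859, -0.2863, 0.0253], 0.82)]
side tray_pocket [([0.4479, -0.2464, 0.0192], 0.58)]
side ball_center [([0.4529, -0.246, 0.022], 0.57)]
side clip_grip [([0.6484, 0.0185, 0.0228], 0.64)]
side clip_mouth [([0.7858, 0.0643, -0.0029], 0.68), ([0.5883, -0.0085, 0.0126], 0.56)]
side clip [([0.5906, -0.0133
[... 158 characters left out ...]
0.7823, 0.0662, -0.001], 0.58)]
side dish [([0.3937, 0.0312, -0.0036], 0.78)]
side watch [([0.7792, -0.088, 0.0058], 0.73)]
top tray_fin [([0.5058, -0.2651, 0.0429], 0.73), ([0.7853, 0.0699, 0.0047], 0.67)]
top tray_tab []
top tray_pocket [([0.4481, -0.2462, 0.0239], 0.81)]
top ball_center []
top clip_grip [([0.6439, 0.0191, 0.0252], 0.75)]
top clip_mouth [([0.5864, -0.0071, 0.0112], 0.59)]
top clip [([0.589, -0.0095, -0.0001], 0.79)]
top tray [([0.502, -0.2659, -0.0025], 0.72)]
top pad [([0.5058, 0.2163, -0.0001], 0.97), ([0.5886, -0.0074, -0.0006], 0.36)]
top redbox [([0.7822, 0.0703, 0.0046], 0.94)]
top dish [([0.3962, 0.0299, -0.0014], 0.74)]
top watch [([0.7767, -0.0855, 0.0002], 0.85)]
```

View pics/top0.png

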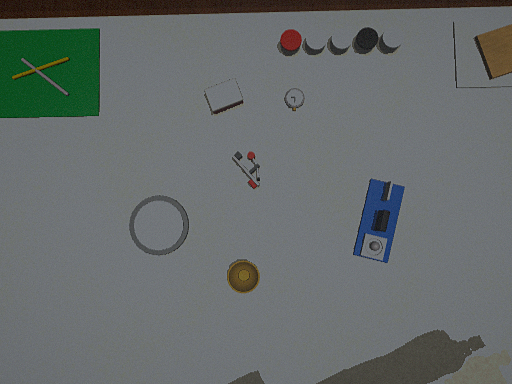

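View pics/side0.png

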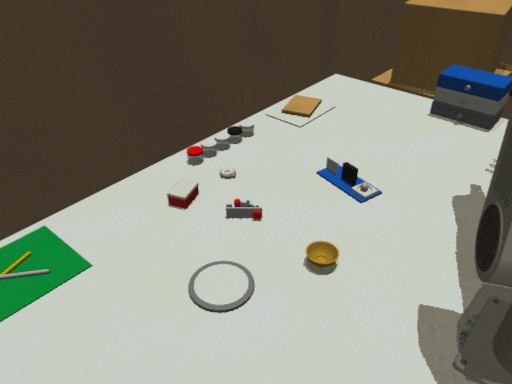

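Both views agree. The tray tab points up in the top image at (385,188), with the ball in its pocket at (375,246). The clip is at (247,170), with its mouth and red tag at the lower right (255,185). The pad is at (159,225). I'll move over the tray for a closer wrist look.

```bash
cat > h.py <<'E'
from workcell import *
import numpy as np
from scipy.spatial.transform import Rotation as R
def wrap(a): return (a+180)%360-180
def pose():
    s=telemetry.get_obs(); r=R.from_quat(s["tool_rot"]); x=r.as_matrix()[:,0]
    return s,r,np.degrees(np.arctan2(x[1],x[0]))
def go(p,yaw=None):
    s,r,y=pose(); d=r.inv().apply(np.array(p)-s["eef_pos"])/0.15
    print("row",np.round(d,4),"turn",None if yaw is None else round(-wrap(yaw-y)/180,4),"yaw now",round(y,2),"tcp",np.round(s["eef_pos"],4),"t",round(s["clock"],2))
def look(cams,things):
    out={}
    for c in cams:
        camera(c)
        for t in things:
            r=spot_point(t,c)
            print(c,t,[(np.round(d["at"],4).tolist(),round(d["conf"],2)) for d in r[:2]])
E
python3 -m creep '1 0.4 0 0 0;1 0.8 0 0 0;1 1 0 0 0;1 1 0 0 0' && python3 -m creep '1 0.4 -0.1 0 0;1 0.8 -0.2 0 0;1 0.8 -0.2 0 0;1 0.8 -0.2 0 0'
python3 - <<'E'
from h import *
import cv2
print(bot.tcp_to_tips, camera_params("wrist")); s,r,y=pose(); print(s["eef_pos"],y,s["clock"])
im=camera("wrist");cv2.imwrite("pics/w1.png",im[:,:,::-1])
look(["wrist"],["tray_fin","tray_tab","tray_pocket","ball_center","tray","clip_grip","clip_mouth","clip"])
E
```

```text
clock: 1.8
eef_pos: [0.3543, -0.384, 0.2531]
tool_rot: [0.974, 0.225, 0.0, -0.0]
ft_force: [-0.5, -0.2, -0.0]
grip_width: 0.0853
grasp_force: 0.0
clock: 2.3
eef_pos: [0.4468, -0.3063, 0.2532]
tool_rot: [0.975, 0.223, -0.0, 0.0]
ft_force: [-0.8, 0.3, -0.4]
grip_width: 0.0854
grasp_force: 0.0
0.022 {'camera_matrix': array([[297.31863964,   0.        , 251.42175079],
       [  0.        , 297.31863964, 195.05587164],
       [  0.        ,   0.        ,   1.        ]]), 'eye': array([ 0.50715633, -0.27736917,  0.37399529]), 'attitude': array([ 0.83913068, -0.52713537, -0.07176204,  0.11330583])}
[ 0.44680244 -0.30627531  0.25318136] 25.762829842473405 2.3
wrist tray_fin [([0.5047, -0.2612, 0.0409], 0.86)]
wrist tray_tab [([0.5861, -0.2872, 0.0279], 0.62), ([0.5093, -0.26, -0.002], 0.57)]
wrist tray_pocket [([0.4509, -0.2492, 0.0169], 0.9)]
wrist ball_center [([0.4578, -0.2523, 0.024], 0.57)]
wrist tray [([0.5072, -0.2595, -0.0046], 0.64)]
wrist clip_grip []
wrist clip_mouth []
wrist clip []
```

View pics/w1.png

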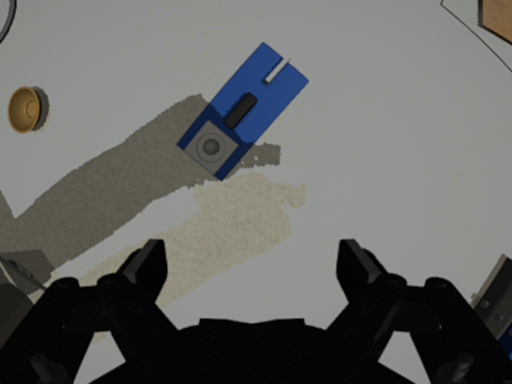

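The wrist view is clear: tray centre around (243,112), tab at (277,69), ball centred in its pocket at (211,147). I'll fit the tray outline from the blue mask, then go and look at the clip.

```bash
cat >> h.py <<'E'
import cv2
def w_world(uv,cp,z):
    K=cp["camera_matrix"]; d=(np.atleast_2d(uv).astype(float)-[K[0,2],K[1,2]])/K[0,0]
    th=np.linalg.norm(d,axis=1); k=np.where(th<1e-9,1,np.sin(th)/np.maximum(th,1e-9))
    v=R.from_quat(cp["attitude"]).apply(np.c_[d*k[:,None],np.cos(th)])
    return cp["eye"]+v*((z-cp["eye"][2])/v[:,2])[:,None]
E
python3 - <<'E'
from h import *
cp=camera_params("wrist"); im=cv2.imread("pics/w1.png")
hsv=cv2.cvtColor(im,cv2.COLOR_BGR2HSV); m=((abs(hsv[...,0].astype(int)-112)<14)&(hsv[...,1]>120)&(hsv[...,2]>40)).astype(np.uint8)
n,l,st,_=cv2.connectedComponentsWithStats(m)
m[:, 400:]=0; m[220:]=0
v,u=np.nonzero(m); P=w_world(np.c_[u,v],cp,.006)[:,:2]
r=cv2.minAreaRect((P*1000).astype(np.float32)); print(r, cv2.boxPoints(r))
E
python3 -m creep '1 0.3 -0.3 0 0;1 0.6 -0.6 0 0;1 0.75 -0.7 0 0' && python3 -m creep '1 0.3 -0.3 0 0;1 0.6 -0.6 0 0;1 0.75 -0.7 0 0;1 0.75 -0.7 0 0;1 0.75 -0.7 0 0'
python3 - <<'E'
from h import *
cp=camera_params("wrist");print(cp["eye"]); s,r,y=pose(); print(s["eef_pos"],y,s["clock"])
im=camera("wrist");cv2.imwrite("pics/w2.png",im[60:260,120:400,::-1].repeat(2,0).repeat(2,1))
cv2.imwrite("pics/w2full.png",im[:,:,::-1])
look(["wrist"],["clip_grip","clip_mouth","clip","pad"])
E
```

```text
((507.09124755859375, -263.5561828613281), (73.8899917602539, 167.25186157226562), 75.093017578125) [[ 416.77567 -277.74496]
 [ 578.39856 -320.7706 ]
 [ 597.40686 -249.3674 ]
 [ 435.78394 -206.34177]]
clock: 3.18
eef_pos: [0.5036, -0.1598, 0.2535]
tool_rot: [0.975, 0.224, 0.0, -0.0]
ft_force: [-0.4, -0.9, -0.3]
grip_width: 0.085
grasp_force: 0.0
clock: 3.8
eef_pos: [0.5585, -0.0193, 0.2532]
tool_rot: [0.975, 0.223, -0.0, 0.0]
ft_force: [-0.2, 0.3, 0.1]
grip_width: 0.0851
grasp_force: 0.0
[0.61883446 0.00960498 0.37398618]
[ 0.55847613 -0.0193179   0.2531636 ] 25.76334217404501 3.8
wrist clip_grip [([0.7764, -0.0877, -0.0015], 0.62), ([0.6439, 0.0196, 0.0273], 0.57)]
wrist clip_mouth [([0.5853, -0.0073, 0.0168], 0.63)]
wrist clip [([0.5861, -0.0103, -0.0002], 0.9)]
wrist pad [([0.5054, 0.2218, -0.0019], 0.7)]
```

View pics/w2.png

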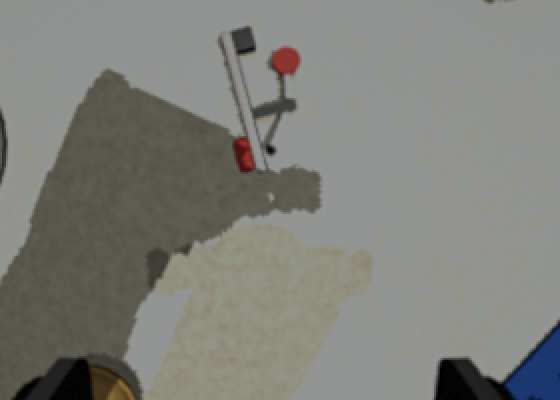

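The crop shows the steel plate running from (226,33) to (263,168), with the red tag near the mouth at (244,155). The red bar is at (286,60) and the weight at (243,40).

Run:
```python
from h import *
cp=camera_params("wrist")
c=np.array([[232,33],[267,167],[221,35],[256,170],[286,60]])/2+[120,60]
P=w_world(c,cp,.028);print(np.round(P,4))
a=P[1]-P[0];b=P[3]-P[2]
for d in(a,b):print(np.degrees(np.arctan2(d[1],d[0])),np.linalg.norm(d))
f=np.degrees(np.arctan2(a[1]+b[1],a[0]+b[0]));x=np.array([np.cos(np.radians(f)),np.sin(np.radians(f))]);y=np.array([-x[1],x[0]])
for q in P: print(np.round([(q[:2]-P[1,:2])@x,(q[:2]-P[1,:2])@y],4))
g=P[1,:2]-.060*x+.0145*y;print("grip",g)
for z in(.12,.027): go([*g,z],f+180)
```

```text
[[ 0.6523  0.0448  0.028 ]
 [ 0.5902 -0.0073  0.028 ]
 [ 0.6486  0.05    0.028 ]
 [ 0.5858 -0.0022  0.028 ]
 [ 0.6513  0.01    0.028 ]]
-140.01886096750826 0.08106138056253927
-140.19863074563554 0.08169777994887069
[-0.0811 -0.0001]
[0. 0.]
[-0.0816 -0.0065]
[ 0.0001 -0.0066]
[-0.058   0.0259]
grip [0.64554628 0.02009245]
row [0.6379 0.0109 0.8899] turn -0.079 yaw now 25.68 tcp [ 0.5586 -0.0199  0.2535] t 4.1
row [0.6379 0.0108 1.5099] turn -0.079 yaw now 25.68 tcp [ 0.5586 -0.0199  0.2535] t 4.1
```

```bash
python3 -m creep '1 0.3 0.005 0.35 -0.04;1 0.6 0.01 0.7 -0.079;1 0.638 0.011 0.89 -0.079;1 0.638 0.011 0.89 -0.079;1 0.638 0.011 0.89 -0.079'
python3 - <<'E'
from h import *
go([.6455,.020,.027],39.9)
look(["wrist","top"],["clip_grip","clip_mouth"])
E
```

```text
clock: 4.72
eef_pos: [0.6459, 0.0206, 0.1212]
tool_rot: [0.94, 0.342, 0.001, 0.0]
ft_force: [-0.2, -0.0, 0.7]
grip_width: 0.0856
grasp_force: 0.0
row [-0.0055  0.0009  0.6279] turn 0.0003 yaw now 39.95 tcp [0.6459 0.0206 0.1212] t 4.72
wrist clip_grip [([0.6418, 0.0229, 0.0246], 0.73)]
wrist clip_mouth [([0.5866, -0.0095, 0.0149], 0.55)]
top clip_grip []
top clip_mouth []
```

```bash
python3 -m creep '1 0 0 0.3 0;1 0 0 0.5 0;1 0 0 0.6 0;1 0 0 0.625 0;1 0 0 0.625 0;0.5 0 0 0.625 0;0.4 0 0 0.625 0;0.4 0 0 0.625 0;0.3 0 0 0.625 0;0.25 0 0 0.625 0;0.25 0 0 0.625 0;0.25 0 0 0.625 0'
python3 - <<'E'
from h import *
s=telemetry.get_obs();print(s["grip_width"],s["grasp_force"],s["ft_force"])
cv2.imwrite("pics/w3.png",camera("wrist")[130:330,130:390,::-1].repeat(3,0).repeat(3,1))
E
```

```text
clock: 6.52
eef_pos: [0.646, 0.0226, 0.0284]
tool_rot: [0.94, 0.342, 0.001, -0.001]
ft_force: [-3.9, 2.7, 9.3]
grip_width: 0.0223
grasp_force: 46.8
0.022256408413596725 46.77993052377133 [-3.91798373  2.65325584  9.26431104]
```

View pics/w3.png

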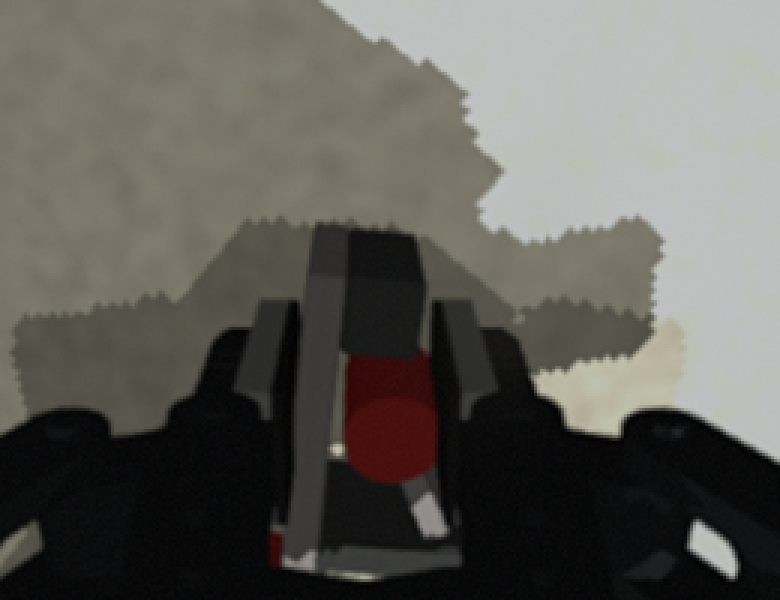

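The squeeze looks good: the plate lies flat on the left pad and the bar on the right, width about 22 mm. I'll lift it, turn it and carry it towards the tray.

```bash
python3 -m creep '0.25 0 0 -0.1 0;0.25 0 0 -0.3 0;0.25 0 0 -0.5 0.04;0.25 -0.15 0.15 -0.6 0.09;0.25 -0.35 0.35 -0.6 0.14;0.25 -0.55 0.55 -0.6 0.19;0.25 -0.7 0.7 -0.6 0.24;0.25 -0.7 0.75 -0.6 0.28;0.25 -0.7 0.75 -0.6 0.305;0.25 -0.7 0.75 -0.6 0.305'
python3 - <<'E'
from h import *
go([.628,-.2948,.118],-14.9)
s=telemetry.get_obs();print(s["grip_width"],s["grasp_force"],s["ft_force"])
E
```

```text
clock: 7.82
eef_pos: [0.6335, -0.1488, 0.1162]
tool_rot: [0.993, -0.116, 0.001, -0.006]
ft_force: [0.6, -0.4, -0.4]
grip_width: 0.0225
grasp_force: 45.9
row [ 0.1894  0.9552 -0.0233] turn 0.0085 yaw now -13.38 tcp [ 0.6335 -0.1488  0.1162] t 7.83
0.022468545145164914 45.940629580873065 [ 0.60693705 -0.40175923 -0.37127368]
```

```bash
python3 -m creep '0.25 0.05 0.15 0 0.008;0.25 0.1 0.4 0 0.008;0.25 0.15 0.65 0 0.008;0.25 0.19 0.85 0 0.008;0.25 0.19 0.955 0 0.008;0.25 0.19 0.955 0 0.008;0.25 0.19 0.955 0 0.008'
python3 - <<'E'
from h import *
go([.628,-.2948,.118],-14.9)
s,r,y=pose();print(s["grip_width"],s["grasp_force"],s["ft_force"])
look(["top","side","wrist"],["clip_mouth","clip_grip","clip","tray_tab","tray_fin","tray","tray_pocket"])
for c in ("top","side"):
    im=camera(c);cv2.imwrite(f"pics/{c}4.png",im[:,:,::-1])
a=cv2.imread("pics/top4.png")[160:280,330:430];b=cv2.imread("pics/side4.png")[120:220,290:390]
im=camera("wrist");cv2.imwrite("pics/w4.png",im[:,:,::-1])
cv2.imwrite("pics/m4.png",np.hstack([cv2.resize(a,(400,480)),cv2.resize(b,(400,480))]))
E
```

```text
clock: 8.7
eef_pos: [0.6288, -0.2922, 0.1143]
tool_rot: [0.992, -0.128, 0.0, -0.006]
ft_force: [0.7, 0.4, -0.6]
grip_width: 0.0223
grasp_force: 45.9
row [-0.0009  0.0177 -0.025 ] turn 0.0011 yaw now -14.7 tcp [ 0.6288 -0.2922  0.1143] t 8.7
0.0222768321880271 45.940977412392385 [ 0.70303026  0.38566651 -0.59373457]
top clip_mouth [([0.5674, -0.2646, 0.1011], 0.86)]
top clip_grip [([0.6231, -0.2989, 0.1124], 0.74)]
top clip [([0.5696, -0.2646, 0.0886], 0.72)]
top tray_tab [([0.593, -0.2853, 0.0246], 0.93), ([0.3937, 0.0314, -0.0029], 0.4)]
top tray_fin [([0.5014, -0.2661, 0.0414], 0.58)]
top tray [([0.5061, -0.2655, -0.0002], 0.82)]
top tray_pocket [([0.451, -0.2469, 0.02], 0.85)]
side clip_mouth [([0.5042, 0.218, 0.0011], 0.59), ([0.5695, -0.2657, 0.1012], 0.53)]
side clip_grip [([0.626, -0.3003, 0.1085], 0.81)]
side clip [([0.5708, -0.2657, 0.0836], 0.59), ([0.5029, -0.2684, 0.036], 0.16)]
side tray_tab [([0.588, -0.2861, 0.0283], 0.77), ([0.5677, -0.2673, 0.1009], 0.17)]
side tray_fin [([0.5041, -0.2661, 0.0367], 0.7)]
side tray [([0.5046, -0.2617, -0.0024], 0.59)]
side tray_pocket [([0.4439, -0.2474, 0.0227], 0.8)]
wrist clip_mouth [([0.7748, -0.0878, -0.0011], 0.48)]
wrist clip_grip [([0.6215, -0.2994, 0.112], 0.72)]
wrist clip [([0.5678, -0.2656, 0.0868], 0.73)]
wrist tray_tab [([0.5889, -0.2838, 0.0274], 0.63)]
wrist tray_fin [([0.5104, -0.2609, -0.0025], 0.28)]
wrist tray [([0.5071, -0.2598, -0.0044], 0.69)]
wrist tray_pocket [([0.5683, -0.2668, 0.0872], 0.72)]
```

View pics/m4.png

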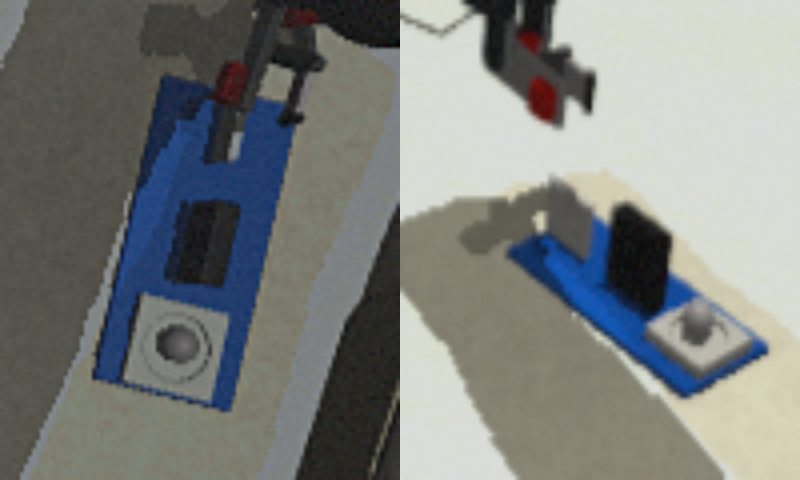

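View pics/w4.png

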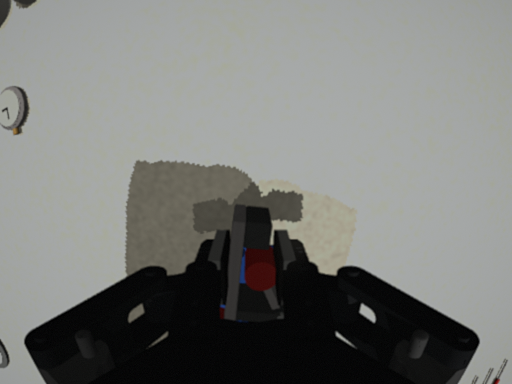

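The clip is held open above the tab, with the ball still centred. The mouth sits a few mm to the +y side and about 3° off in yaw. I'll correct that and come down to just above the tab.

```bash
python3 -m creep '0.25 0.015 0.015 0.05 -0.017;0.25 0.033 0.031 0.15 -0.017;0.25 0.033 0.031 0.24 -0.017;0.25 0.033 0.031 0.26 -0.017;0.25 0.033 0.031 0.26 -0.017'
python3 - <<'E'
from h import *
s,r,y=pose();print(s["eef_pos"],y,s["ft_force"])
look(["top","side","wrist"],["clip_mouth","clip","clip_grip","tray_tab"])
for c in ("top","side"):
    im=camera(c);cv2.imwrite(f"pics/{c}5.png",im[:,:,::-1])
a=cv2.imread("pics/top5.png")[165:225,350:410];b=cv2.imread("pics/side5.png")[130:200,300:370]
cv2.imwrite("pics/m5.png",np.hstack([cv2.resize(a,(400,400),interpolation=2),cv2.resize(b,(400,400),interpolation=2)]))
E
```

```text
clock: 10.68
eef_pos: [0.6321, -0.2984, 0.0746]
tool_rot: [0.995, -0.102, 0.0, -0.006]
ft_force: [0.1, 0.3, 0.8]
grip_width: 0.0227
grasp_force: 45.9
[ 0.6321281  -0.29838286  0.07462506] -11.715384144524718 [0.06272372 0.28176183 0.81611129]
top clip_mouth [([0.5707, -0.2784, 0.0576], 0.93)]
top clip [([0.5752, -0.2755, 0.0437], 0.57)]
top clip_grip [([0.6257, -0.3056, 0.0689], 0.65)]
top tray_tab [([0.5942, -0.2842, 0.0246], 0.64), ([0.574, -0.275, 0.0478], 0.37)]
side clip_mouth [([0.5719, -0.2754, 0.0609], 0.74)]
side clip []
side clip_grip [([0.6298, -0.3056, 0.0701], 0.8)]
side tray_tab [([0.5861, -0.285, 0.0279], 0.92), ([0.5057, -0.2631, 0.0353], 0.3)]
wrist clip_mouth []
wrist clip [([0.5716, -0.2748, 0.0491], 0.86)]
wrist clip_grip [([0.6272, -0.307, 0.0707], 0.87)]
wrist tray_tab [([0.5851, -0.2812, 0.0271], 0.61)]
```

View pics/m5.png

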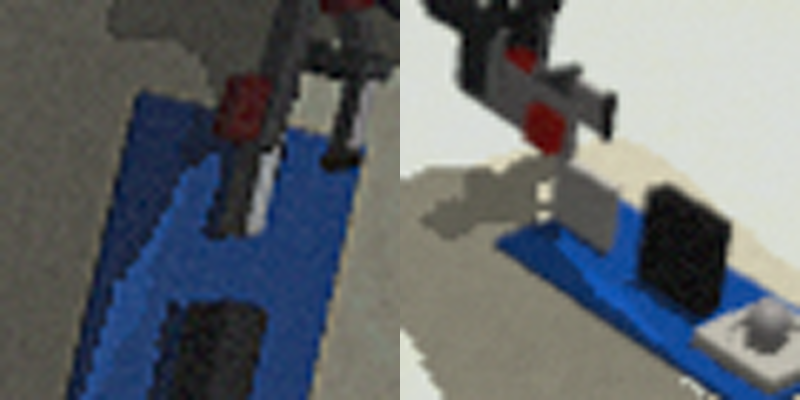

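The tab, white at (262,190) in the left crop, lies between the plate and the moving jaw at (345,120). The measured gap on the plate side is roughly 2–7 mm, so I'll come down.

```bash
python3 -m creep '0.25 0 0 0.05 0;0.25 0 0 0.1 0;0.25 0 0 0.15 0;0.25 0 0 0.2 0;0.25 0 0 0.235 0;0.25 0 0 0.235 0;0.25 0 0 0.235 0'
python3 - <<'E'
from h import *
s,r,y=pose();print(s["eef_pos"],y,s["ft_force"])
look(["top","side"],["clip_mouth","clip","tray_tab","tray","tray_pocket"])
a=camera("top")[165:225,350:410,::-1];b=camera("side")[130:200,300:370,::-1]
cv2.imwrite("pics/m6.png",np.hstack([cv2.resize(a,(400,400),interpolation=2),cv2.resize(b,(400,400),interpolation=2)]))
E
```

```text
clock: 12.4
eef_pos: [0.6327, -0.2983, 0.0403]
tool_rot: [0.995, -0.102, 0.001, -0.006]
ft_force: [0.5, -0.1, -0.4]
grip_width: 0.0224
grasp_force: 45.9
[ 0.63274391 -0.29827775  0.04027923] -11.705112595820847 [ 0.54904897 -0.1306573  -0.39150991]
top clip_mouth [([0.5688, -0.2747, 0.0238], 0.85)]
top clip [([0.5748, -0.2746, 0.0126], 0.67)]
top tray_tab [([0.5038, -0.2633, 0.0429], 0.59)]
top tray [([0.5036, -0.265, -0.0019], 0.96)]
top tray_pocket [([0.4505, -0.247, 0.0215], 0.95)]
side clip_mouth [([0.5718, -0.2762, 0.0259], 0.54), ([0.5043, -0.2667, 0.0362], 0.39)]
side clip [([0.5738, -0.2762, 0.0078], 0.46)]
side tray_tab [([0.5877, -0.2838, 0.0256], 0.81)]
side tray [([0.5041, -0.2606, -0.001], 0.77)]
side tray_pocket [([0.4475, -0.2465, 0.0209], 0.63)]
```

View pics/m6.png

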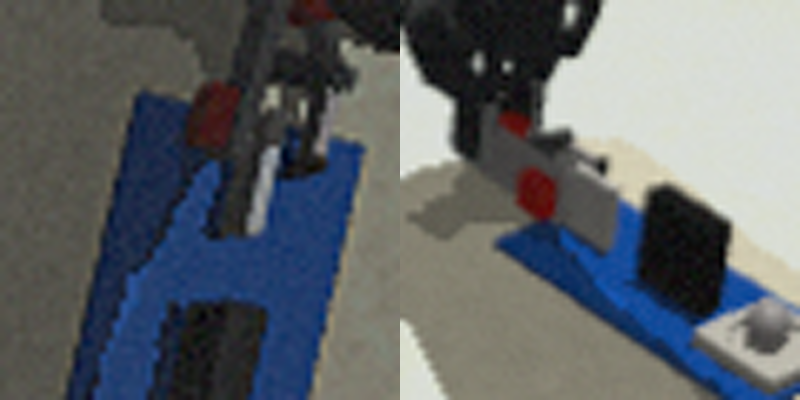

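The clip is over the tab: the jaw tip at (315,165) is right of the tab, and the plate is left of it. There are no contact forces and the ball is centred. I'll release slowly, shifting along tool y so the plate stays put.

```bash
python3 -m creep '0.27 0 0.013 0 0;0.3 0 0.023 0.002 0;0.33 0 0.032 0.004 0;0.36 0 0.04 0.006 0;0.39 0 0.049 0.008 0;0.42 0 0.057 0.01 0;0.45 0 0.066 0.01 0;0.45 0 0.066 0.01 0'
python3 - <<'E'
from h import *
s,r,y=pose();print(s["eef_pos"],y,s["ft_force"])
look(["top","side"],["clip_mouth","clip","tray","tray_pocket","tray_fin"])
E
```

```text
clock: 14.1
eef_pos: [0.6305, -0.3081, 0.0385]
tool_rot: [0.995, -0.102, 0.001, -0.006]
ft_force: [0.1, -1.3, -0.2]
grip_width: 0.0385
grasp_force: 0.4
[ 0.63050599 -0.30813201  0.03847935] -11.717502922948645 [ 0.12336187 -1.28109734 -0.20206854]
top clip_mouth [([0.5685, -0.2786, 0.024], 0.73)]
top clip [([0.5736, -0.2788, 0.0158], 0.79)]
top tray [([0.5056, -0.2655, -0.0008], 0.71)]
top tray_pocket [([0.4493, -0.2442, 0.0221], 0.7)]
top tray_fin [([0.5043, -0.2654, 0.0433], 0.86), ([0.7757, -0.0832, -0.0014], 0.68)]
side clip_mouth [([0.5728, -0.281, 0.0233], 0.72)]
side clip [([0.5716, -0.2797, 0.0077], 0.65), ([0.5055, 0.2208, 0.0024], 0.59)]
side tray [([0.5039, -0.2626, -0.0029], 0.97), ([0.7837, 0.0669, 0.0021], 0.6)]
side tray_pocket [([0.4483, -0.2475, 0.0218], 0.63)]
side tray_fin [([0.5062, -0.2672, 0.0377], 0.88)]
```

```bash
python3 -m creep '0.5 0 0 0 0;0.55 0 0 0 0;0.65 0 0 0 0;0.7 0 0 0 0;0.7 0 0 0 0;0.75 0 0 -0.1 0;0.75 0 0 -0.3 0;0.75 0 0 -0.5 0;0.75 0 0 -0.6 0;0.75 0 0 -0.6 0'
python3 - <<'E'
from h import *
s,r,y=pose();print(s["eef_pos"],y,s["ft_force"])
look(["top","side","wrist"],["clip_mouth","clip","tray_tab","tray","tray_pocket","tray_fin","ball_center"])
a=camera("top")[160:280,340:440,::-1];b=camera("side")[120:210,300:390,::-1]
cv2.imwrite("pics/m7.png",np.hstack([cv2.resize(a,(400,480),interpolation=2),cv2.resize(b,(400,480),interpolation=2)]))
E
```

```text
clock: 15.95
eef_pos: [0.6312, -0.3094, 0.1305]
tool_rot: [0.995, -0.102, 0.002, -0.005]
ft_force: [0.4, 0.3, -0.3]
grip_width: 0.0642
grasp_force: 0.0
[ 0.63121908 -0.3094376   0.13050083] -11.711196110438367 [ 0.41635029  0.29453694 -0.2861777 ]
top clip_mouth [([0.5696, -0.2799, 0.0251], 0.57), ([0.59, -0.2856, 0.0268], 0.2)]
top clip [([0.5707, -0.2836, 0.0103], 0.67)]
top tray_tab []
top tray [([0.5042, -0.2648, -0.006], 0.93), ([0.4488, -0.2479, 0.0197], 0.38)]
top tray_pocket [([0.4519, -0.247, 0.0215], 0.67)]
top tray_fin [([0.4521, -0.2472, 0.0179], 0.46)]
top ball_center [([0.4509, -0.2465, 0.0252], 0.63), ([0.4514, -0.2543, 0.0195], 0.48)]
side clip_mouth [([0.5685, -0.2807, 0.0228], 0.61)]
side clip [([0.5708, -0.2803, 0.0079], 0.81)]
side tray_tab [([0.5891, -0.2858, 0.0301], 0.66)]
side tray [([0.5049, -0.2622, 0.0002], 0.83)]
side tray_pocket [([0.4453, -0.2469, 0.02], 0.63)]
side tray_fin [([0.5066, -0.2669, 0.0357], 0.8), ([0.5861, -0.2861, 0.0267], 0.27)]
side ball_center [([0.4522, -0.2435, 0.0252], 0.52)]
wrist clip_mouth [([0.5687, -0.2782, 0.0266], 0.87), ([0.7758, -0.0906, 0.0022], 0.57)]
wrist clip [([0.5667, -0.2802, 0.0132], 0.93)]
wrist tray_tab [([0.5861, -0.2861, 0.026], 0.91)]
wrist tray [([0.5082, -0.261, -0.0035], 0.89)]
wrist tray_pocket []
wrist tray_fin []
wrist ball_center []
```

View pics/m7.png

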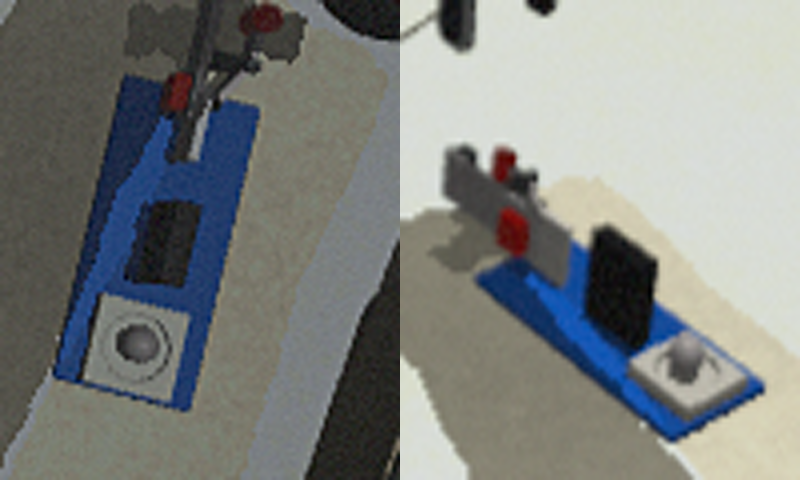

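The clip bites on the tab (both crops show the plate and jaw straddling it), released, with the ball centred. Next is the fin.

Run:
```python
from h import *
go([.506,-.265,.13],-14.9); go([.506,-.265,.042],-14.9)
```

```text
row [-0.8708 -0.1186 -0.0094] turn 0.0177 yaw now -11.71 tcp [ 0.6303 -0.3089  0.1284] t 17.25
row [-0.8709 -0.1116  0.5772] turn 0.0177 yaw now -11.71 tcp [ 0.6303 -0.3089  0.1284] t 17.25
```

```bash
python3 -m creep '0.75 -0.3 -0.04 0 0.01;0.75 -0.6 -0.08 0 0.018;0.75 -0.87 -0.117 0 0.018;0.75 -0.87 -0.117 0 0.018;0.75 -0.87 -0.117 0 0.018'
python3 - <<'E'
from h import *
go([.506,-.265,.042],-14.9)
look(["wrist","top"],["tray_fin","tray_tab","tray"])
E
```

```text
clock: 17.88
eef_pos: [0.507, -0.2658, 0.1294]
tool_rot: [0.991, -0.13, 0.002, -0.006]
ft_force: [0.3, 0.4, 0.3]
grip_width: 0.0641
grasp_force: 0.0
row [-0.0089  0.0034  0.5824] turn -0.0003 yaw now -14.95 tcp [ 0.507  -0.2658  0.1294] t 17.88
wrist tray_fin [([0.5053, -0.2598, 0.0407], 0.78)]
wrist tray_tab [([0.5864, -0.2872, 0.0272], 0.97)]
wrist tray [([0.5103, -0.2626, -0.004], 0.74)]
top tray_fin []
top tray_tab [([0.5901, -0.2866, 0.0281], 0.84)]
top tray [([0.5005, -0.2632, -0.0024], 0.7)]
```

```bash
python3 -m creep '0.75 -0.005 -0.005 0.2 0;0.75 -0.005 -0.005 0.4 0;0.75 -0.005 -0.005 0.54 0;0.6 -0.005 -0.005 0.58 0;0.45 -0.005 -0.005 0.58 0;0.35 -0.005 -0.005 0.58 0;0.28 -0.005 -0.005 0.58 0;0.22 -0.005 -0.005 0.58 0;0.18 -0.005 -0.005 0.58 0;0.14 -0.005 -0.005 0.58 0;0.1 -0.005 -0.005 0.58 0;0.05 -0.005 -0.005 0.58 0' && python3 -m creep '0 0 0 0 0;0 0 0 0 0;0 0 0 0 0'
python3 - <<'E'
from h import *
s,r,y=pose();print(s["eef_pos"],y,s["ft_force"],s["ft_torque"])
look(["top","side"],["ball_center","tray_pocket","clip_mouth","tray_tab"])
E
```

```text
clock: 19.77
eef_pos: [0.5059, -0.2637, 0.0422]
tool_rot: [0.991, -0.13, 0.001, -0.006]
ft_force: [-1.3, 0.6, 5.3]
grip_width: 0.0138
grasp_force: 59.0
clock: 20.15
eef_pos: [0.5058, -0.2637, 0.0422]
tool_rot: [0.991, -0.13, 0.001, -0.006]
ft_force: [-1.0, 1.2, 6.1]
grip_width: 0.0133
grasp_force: 59.0
[ 0.50582657 -0.26365336  0.04216961] -14.95992762257564 [-0.95423259  1.24988907  6.14412818] [-0.31052741  0.48070579 -0.06552942]
top ball_center [([0.4533, -0.2492, 0.0142], 0.62), ([0.7762, -0.0867, -0.0016], 0.16)]
top tray_pocket [([0.4503, -0.2462, 0.0207], 0.81), ([0.7777, -0.0843, -0.0014], 0.62)]
top clip_mouth [([0.5695, -0.2781, 0.0241], 0.72)]
top tray_tab [([0.592, -0.2854, 0.0237], 0.6), ([0.3925, 0.0296, 0.0011], 0.39)]
side ball_center []
side tray_pocket [([0.4445, -0.2469, 0.0195], 0.59)]
side clip_mouth [([0.5707, -0.279, 0.0264], 0.86)]
side tray_tab [([0.5871, -0.288, 0.0282], 0.96)]
```

```bash
python3 -m creep '0 0 0 -0.02 0;0 0 0 -0.06 0;0 0 0 -0.13 0;0 0 0 -0.22 0;0 0 0 -0.32 0;0 0 0 -0.43 0;0 0 0 -0.54 0;0 0 0 -0.65 0;0 0 0 -0.75 0;0 0 0 -0.84 0;0 0 0 -0.91 0;0 0 0 -0.96 0' && python3 -m creep '0 0 0 -0.02 0;0 0 0 -0.03 0;0 0 0 -0.03 0;0 0 0 -0.03 0'
python3 - <<'E'
from h import *
s,r,y=pose();print(s["eef_pos"],y,s["ft_force"],s["ft_torque"])
look(["top","side"],["ball_center","tray_pocket","clip_mouth","tray_tab","pad"])
a=camera("top")[150:290,340:460,::-1];b=camera("side")[80:200,290:410,::-1]
cv2.imwrite("pics/m8.png",np.hstack([cv2.resize(a,(400,480),interpolation=2),cv2.resize(b,(400,480),interpolation=2)]))
go([.561,.205,s["eef_pos"][2]])
E
```

```text
clock: 22.15
eef_pos: [0.5054, -0.2651, 0.1862]
tool_rot: [0.991, -0.13, 0.001, -0.006]
ft_force: [-1.0, 0.2, -4.6]
grip_width: 0.0133
grasp_force: 58.4
clock: 22.65
eef_pos: [0.5052, -0.265, 0.1896]
tool_rot: [0.991, -0.13, 0.0, -0.006]
ft_force: [0.2, 0.5, -3.7]
grip_width: 0.0131
grasp_force: 58.4
[ 0.50517991 -0.26496327  0.18963705] -14.947735450943766 [ 0.15421613  0.46031219 -3.71803852] [0.02931326 0.03878599 0.01803028]
top ball_center []
top tray_pocket [([0.4488, -0.2486, 0.1692], 0.66), ([0.3927, 0.0278, -0.0034], 0.56)]
top clip_mouth [([0.566, -0.2821, 0.1741], 0.86)]
top tray_tab [([0.5898, -0.2893, 0.1717], 0.57)]
top pad [([0.5064, 0.2128, 0.0003], 0.67)]
side ball_center [([0.4522, -0.248, 0.1704], 0.39)]
side tray_pocket [([0.4471, -0.2494, 0.1693], 0.88)]
side clip_mouth [([0.5701, -0.2822, 0.1725], 0.81), ([0.4464, -0.2473, 0.1689], 0.24)]
side tray_tab [([0.5865, -0.2885, 0.1736], 0.67), ([0.6272, -0.3122, 0.1819], 0.49)]
side pad [([0.5077, 0.2195, 0.0035], 0.59)]
row [-0.4501 -3.1233  0.0411] turn None yaw now -14.95 tcp [ 0.5054 -0.2651  0.1901] t 23.35
```

View pics/m8.png

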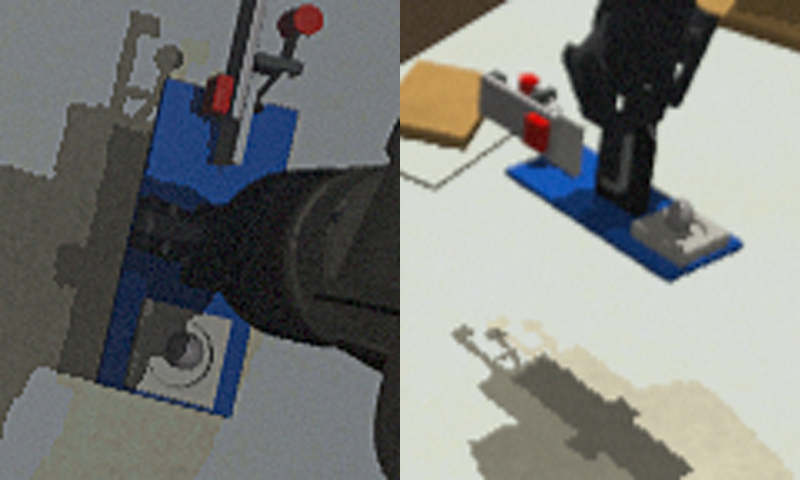

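Lifted level, with the ball in its pocket and the clip on the tab. I'll carry it smoothly to the pad.

```bash
python3 -m creep '0 0 -0.01 0 0;0 -0.004 -0.03 0 0;0 -0.009 -0.06 0 0;0 -0.014 -0.1 0 0;0 -0.023 -0.16 0 0;0 -0.033 -0.23 0 0;0 -0.045 -0.31 0 0;0 -0.056 -0.39 0 0;0 -0.068 -0.47 0 0;0 -0.079 -0.55 0 0;0 -0.091 -0.63 0 0;0 -0.102 -0.71 0 0' && python3 -m creep '0 -0.012 -0.08 0 0;0 -0.023 -0.16 0 0;0 -0.035 -0.24 0 0;0 -0.046 -0.32 0 0;0 -0.058 -0.4 0 0;0 -0.069 -0.48 0 0;0 -0.081 -0.56 0 0;0 -0.092 -0.64 0 0;0 -0.104 -0.72 0 0;0 -0.115 -0.8 0 0;0 -0.127 -0.88 0 0;0 -0.138 -0.96 0 0' && python3 -m creep '0 -0.012 -0.08 0 0;0 -0.023 -0.16 0 0;0 -0.035 -0.24 0 0;0 -0.046 -0.32 0 0;0 -0.058 -0.4 0 0;0 -0.069 -0.48 0 0;0 -0.081 -0.56 0 0;0 -0.092 -0.64 0 0;0 -0.104 -0.72 0 0;0 -0.115 -0.8 0 0;0 -0.127 -0.88 0 0;0 -0.138 -0.96 0 0' && python3 -m creep '0 -0.012 -0.08 0 0;0 -0.023 -0.16 0 0;0 -0.035 -0.24 0 0;0 -0.045 -0.31 0 0;0 -0.053 -0.37 0 0;0 -0.06 -0.42 0 0;0 -0.066 -0.455 0 0;0 -0.068 -0.475 0 0;0 -0.07 -0.485 0 0;0 -0.07 -0.49 0 0;0 -0.07 -0.49 0 0;0 -0.07 -0.49 0 0'
python3 - <<'E'
from h import *
s,r,y=pose();print(s["eef_pos"],y,s["ft_force"],s["ft_torque"])
look(["top","side","wrist"],["ball_center","tray_pocket","clip_mouth","tray_tab","pad"])
a=camera("top")[150:290,90:210,::-1];b=camera("side")[180:320,140:280,::-1]
cv2.imwrite("pics/m9.png",np.hstack([cv2.resize(a,(400,480),interpolation=2),cv2.resize(b,(400,480),interpolation=2)]))
E
```

```text
clock: 24.85
eef_pos: [0.5181, -0.1574, 0.1914]
tool_rot: [0.991, -0.13, 0.001, -0.006]
ft_force: [-0.4, -0.1, -3.0]
grip_width: 0.0132
grasp_force: 58.4
clock: 26.35
eef_pos: [0.5242, -0.0759, 0.1931]
tool_rot: [0.996, -0.087, 0.001, -0.029]
ft_force: [-0.7, 0.5, -4.4]
grip_width: 0.0137
grasp_force: 58.5
clock: 27.85
eef_pos: [0.5216, -0.0149, 0.2014]
tool_rot: [0.998, -0.043, -0.0, -0.054]
ft_force: [0.1, 0.0, -3.8]
grip_width: 0.0134
grasp_force: 58.5
clock: 29.35
eef_pos: [0.5163, 0.0213, 0.2092]
tool_rot: [0.998, -0.016, -0.002, -0.068]
ft_force: [-0.0, 0.2, -2.9]
grip_width: 0.0131
grasp_force: 58.5
[0.5162613  0.02127285 0.20922926] -1.8401519238462378 [-0.00331554  0.21299958 -2.88577047] [-0.25903015  0.03923804 -0.05524869]
top ball_center []
top tray_pocket [([0.7763, -0.084, -0.0019], 0.7)]
top clip_mouth [([0.5821, 0.0225, 0.1918], 0.86), ([0.6055, 0.0186, 0.1941], 0.64)]
top tray_tab [([0.6045, 0.0231, 0.1925], 0.57)]
top pad [([0.506, 0.2135, -0.0042], 0.74)]
side ball_center [([0.7867, 0.0654, -0.0042], 0.62), ([0.4601, 0.0173, 0.1915], 0.55)]
side tray_pocket []
side clip_mouth [([0.5796, 0.0226, 0.1917], 0.95)]
side tray_tab [([0.5997, 0.0215, 0.1944], 0.78)]
side pad [([0.5056, 0.216, 0.0039], 0.91)]
wrist ball_center [([0.4655, 0.013, 0.1897], 0.54)]
wrist tray_pocket []
wrist clip_mouth [([0.579, 0.0222, 0.1942], 0.85)]
wrist tray_tab [([0.5999, 0.0215, 0.1929], 0.91)]
wrist pad [([0.5062, 0.2188, 0.0016], 0.63)]
```

View pics/m9.png

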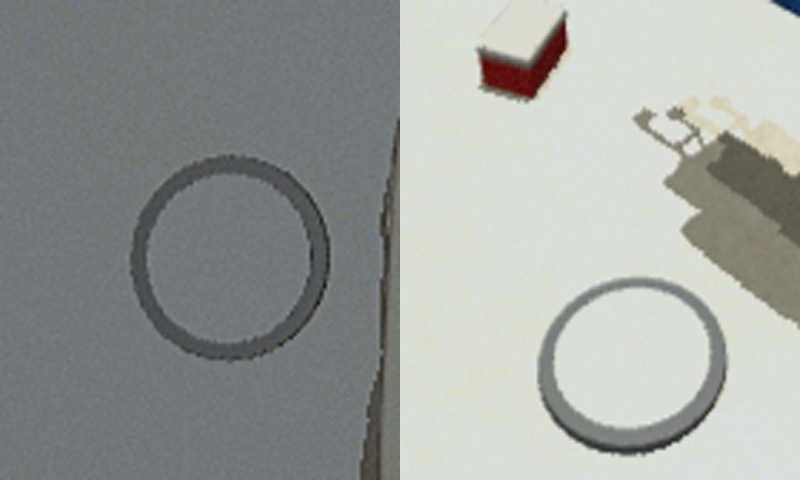

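The arm deviated: a joint seems to be at its limit, and the tool is tilted about 8°. I'll check the joints.

Run:
```python
from h import *
s,r,y=pose();print(np.round(s["joint_pos"],3),s["tool_rot"],s["eef_pos"],y,s["clock"]); print(np.round(r.as_matrix(),3))
print([a for a in dir(bot) if a[0]!='_'])
```

```text
[-0.033  0.3   -0.039  1.238  0.137  3.141] [ 0.99753225 -0.01614771 -0.00158358 -0.0683092 ] [0.51626662 0.02134705 0.20924164] -1.8337691982525497 30.35
[[ 0.999 -0.032 -0.001]
 [-0.032 -0.99   0.136]
 [-0.005 -0.136 -0.991]]
['Unreachable', 'tcp_to_tips']
```

```bash
python3 -m creep '0 0 0 0 -0.01;0 0 0 0 -0.02;0 0 0 0 -0.02'
python3 - <<'E'
from h import *
s,r,y=pose();print(np.round(s["joint_pos"],3),s["eef_pos"],y,s["clock"]); print(np.round(r.as_matrix(),3))
E
```

```text
clock: 30.72
eef_pos: [0.5163, 0.0214, 0.2093]
tool_rot: [0.998, 0.015, 0.001, -0.068]
ft_force: [-1.2, -0.5, -3.5]
grip_width: 0.0132
grasp_force: 58.5
[-0.033  0.3   -0.039  1.238  0.137  3.077] [0.51626171 0.0213589  0.20925967] 1.7572858555068769 30.725
[[ 1.     0.031 -0.001]
 [ 0.031 -0.99   0.136]
 [ 0.003 -0.136 -0.991]]
```

Joint 6 hit +π, and the solver traded tilt for yaw. The moves turn only about tool z, so the lean (0.136 rad towards +y) can only be undone by mirroring the effect at joint 6's other end. I'll turn the tray once round, which is level enough for the ball, to reach that end.

```bash
python3 -m creep '0 0 0 0 -0.02;0 0 0 0 -0.06;0 0 0 0 -0.11;0 0 0 0 -0.16;0 0 0 0 -0.21;0 0 0 0 -0.26;0 0 0 0 -0.31;0 0 0 0 -0.36;0 0 0 0 -0.41;0 0 0 0 -0.46;0 0 0 0 -0.51;0 0 0 0 -0.56' && python3 -m creep '0 0 0 0 -0.05;0 0 0 0 -0.1;0 0 0 0 -0.15;0 0 0 0 -0.2;0 0 0 0 -0.25;0 0 0 0 -0.3;0 0 0 0 -0.35;0 0 0 0 -0.4;0 0 0 0 -0.45;0 0 0 0 -0.5;0 0 0 0 -0.55;0 0 0 0 -0.6' && python3 -m creep '0 0 0 0 -0.05;0 0 0 0 -0.1;0 0 0 0 -0.15;0 0 0 0 -0.2;0 0 0 0 -0.25;0 0 0 0 -0.3;0 0 0 0 -0.35;0 0 0 0 -0.4;0 0 0 0 -0.45;0 0 0 0 -0.5;0 0 0 0 -0.55;0 0 0 0 -0.6' && python3 -m creep '0 0 0 0 -0.04;0 0 0 0 -0.08;0 0 0 0 -0.12;0 0 0 0 -0.15;0 0 0 0 -0.18;0 0 0 0 -0.2'
python3 - <<'E'
from h import *
s,r,y=pose();print(np.round(s["joint_pos"],3),s["eef_pos"],y,s["clock"]); print(np.round(r.as_matrix(),3))
look(["side","wrist"],["ball_center","tray_pocket","clip_mouth"])
E
```

```text
clock: 32.22
eef_pos: [0.5163, 0.0213, 0.2093]
tool_rot: [0.622, 0.78, 0.053, -0.043]
ft_force: [-0.0, -0.5, -4.6]
grip_width: 0.0134
grasp_force: 58.5
clock: 33.72
eef_pos: [0.5164, 0.0214, 0.2093]
tool_rot: [-0.265, 0.962, 0.066, 0.018]
ft_force: [0.1, -0.2, -3.9]
grip_width: 0.0135
grasp_force: 58.5
clock: 35.22
eef_pos: [0.5163, 0.0214, 0.2093]
tool_rot: [0.934, -0.351, -0.024, -0.064]
ft_force: [-0.1, 0.1, -3.8]
grip_width: 0.0134
grasp_force: 58.5
clock: 35.98
eef_pos: [0.5163, 0.0213, 0.2093]
tool_rot: [0.997, -0.046, -0.004, -0.068]
ft_force: [0.6, 0.1, -3.5]
grip_width: 0.0135
grasp_force: 58.5
[-0.033  0.3   -0.039  1.237  0.137 -3.082] [0.51630393 0.02133856 0.20925097] -5.270836621000111 35.975
[[ 0.996 -0.093 -0.001]
 [-0.092 -0.986  0.136]
 [-0.014 -0.136 -0.991]]
side ball_center [([0.461, 0.0202, 0.1923], 0.62)]
side tray_pocket [([0.4552, 0.03, 0.1907], 0.9), ([0.5807, 0.0173, 0.1906], 0.54)]
side clip_mouth [([0.5848, 0.0186, 0.1922], 0.93)]
wrist ball_center [([0.4672, 0.0152, 0.1921], 0.6)]
wrist tray_pocket [([0.4598, 0.0306, 0.1878], 0.84)]
wrist clip_mouth [([0.5797, 0.0166, 0.1934], 0.64)]
```

```bash
python3 -m creep '0 0.002 0.02 -0.003 0;0 0.006 0.06 -0.008 0;0 0.011 0.12 -0.016 0;0 0.018 0.2 -0.027 0;0 0.027 0.3 -0.041 0;0 0.037 0.4 -0.055 0;0 0.046 0.5 -0.068 0;0 0.055 0.6 -0.082 0;0 0.064 0.7 -0.096 0;0 0.073 0.8 -0.109 0;0 0.083 0.9 -0.123 0;0 0.092 0.98 -0.135 0'
python3 - <<'E'
from h import *
s,r,y=pose();print(np.round(s["joint_pos"],3),s["eef_pos"],y,s["clock"]); print(np.round(r.as_matrix(),3))
E
```

```text
clock: 37.88
eef_pos: [0.5266, -0.0697, 0.2092]
tool_rot: [0.995, -0.09, -0.004, -0.045]
ft_force: [-0.5, -0.0, -3.4]
grip_width: 0.0133
grasp_force: 58.5
[-0.179  0.336  0.016  1.267  0.089 -3.141] [ 0.52659836 -0.06971833  0.20917032] -10.313822421388378 37.875
[[ 0.984 -0.18   0.   ]
 [-0.179 -0.98   0.091]
 [-0.016 -0.089 -0.996]]
```

The lean is shrinking as predicted, so one more push.

```bash
python3 -m creep '0 0.009 0.05 -0.005 0;0 0.025 0.14 -0.013 0;0 0.04 0.24 -0.022 0;0 0.06 0.34 -0.031 0;0 0.08 0.44 -0.04 0;0 0.1 0.54 -0.05 0;0 0.117 0.64 -0.058 0;0 0.135 0.74 -0.067 0;0 0.15 0.83 -0.076 0;0 0.165 0.9 -0.083 0;0 0.175 0.96 -0.089 0;0 0.18 0.98 -0.09 0'
python3 - <<'E'
from h import *
s,r,y=pose();print(np.round(s["joint_pos"],3),s["eef_pos"],y,s["clock"]); print(np.round(r.as_matrix(),3))
yy=-5
for yy in(-5,10):
  a=np.radians(yy); go([.506+.058*np.cos(a),.216+.058*np.sin(a),.195],yy)
E
```

```text
clock: 39.38
eef_pos: [0.5479, -0.1434, 0.2091]
tool_rot: [0.99, -0.138, -0.006, -0.021]
ft_force: [0.0, -0.4, -4.0]
grip_width: 0.0129
grasp_force: 58.5
[-0.276  0.407  0.123  1.305  0.04  -3.141] [ 0.54791573 -0.14336734  0.2090716 ] -15.845291716403699 39.375
[[ 0.962 -0.274 -0.007]
 [-0.273 -0.961  0.043]
 [-0.018 -0.04  -0.999]]
row [-0.5414 -2.2953  0.1946] turn -0.0603 yaw now -15.85 tcp [ 0.5479 -0.1434  0.2091] t 39.38
row [-0.5732 -2.391   0.1989] turn -0.1436 yaw now -15.85 tcp [ 0.5479 -0.1434  0.2091] t 39.38
```

The lean is down to about 0.04 rad. I'll move to the pad, which is away from that limit.

```bash
python3 -m creep '0 -0.002 -0.01 0.001 0;0 -0.01 -0.04 0.003 0;0 -0.019 -0.08 0.007 0;0 -0.034 -0.14 0.012 0;0 -0.053 -0.22 0.019 0;0 -0.074 -0.31 0.027 0;0 -0.096 -0.4 0.034 0;0 -0.118 -0.49 0.042 0;0 -0.139 -0.58 0.05 0;0 -0.161 -0.67 0.058 0;0 -0.182 -0.76 0.065 0;0 -0.204 -0.85 0.073 0'
python3 - <<'E'
from h import *
s,r,y=pose();print(np.round(s["joint_pos"],3),s["eef_pos"],y,s["clock"]); print(np.round(r.as_matrix(),3))
E
```

```text
clock: 40.88
eef_pos: [0.5532, -0.0111, 0.2037]
tool_rot: [0.99, -0.138, -0.006, -0.021]
ft_force: [0.0, 0.5, -3.0]
grip_width: 0.0131
grasp_force: 58.5
[-0.042  0.377  0.064  1.266  0.043 -2.907] [ 0.55321219 -0.01112922  0.20370058] -15.854051883920668 40.875
[[ 0.962 -0.274 -0.007]
 [-0.273 -0.961  0.043]
 [-0.018 -0.04  -0.999]]
```

```bash
python3 -m creep '0 -0.022 -0.09 0.008 0;0 -0.043 -0.18 0.015 0;0 -0.065 -0.27 0.023 0;0 -0.086 -0.36 0.031 0;0 -0.108 -0.45 0.039 0;0 -0.13 -0.54 0.046 0;0 -0.151 -0.63 0.054 0;0 -0.173 -0.72 0.062 0;0 -0.194 -0.81 0.07 0;0 -0.216 -0.9 0.077 0;0 -0.238 -0.99 0.085 0' && python3 -m creep '0 -0.02 -0.085 0.008 0;0 -0.04 -0.165 0.015 0;0 -0.056 -0.235 0.021 0;0 -0.07 -0.29 0.026 0;0 -0.08 -0.33 0.03 0;0 -0.086 -0.355 0.032 0;0 -0.09 -0.37 0.033 0;0 -0.092 -0.38 0.033 0;0 -0.092 -0.383 0.033 0;0 -0.092 -0.383 0.033 0;0 -0.092 -0.383 0.033 0'
python3 - <<'E'
from h import *
s,r,y=pose();print(np.round(s["joint_pos"],3),s["eef_pos"],y,s["clock"],s["joint_vel"]); print(np.round(r.as_matrix(),3))
look(["top","side","wrist"],["ball_center","tray_pocket","clip_mouth","tray_tab","pad","tray"])
a=camera("top")[150:290,90:210,::-1];b=camera("side")[180:320,140:280,::-1]
cv2.imwrite("pics/m10.png",np.hstack([cv2.resize(a,(400,480),interpolation=2),cv2.resize(b,(400,480),interpolation=2)]))
E
```

```text
clock: 42.25
eef_pos: [0.5594, 0.1419, 0.1975]
tool_rot: [0.99, -0.138, -0.006, -0.021]
ft_force: [0.3, 0.2, -3.8]
grip_width: 0.013
grasp_force: 58.5
clock: 43.62
eef_pos: [0.5618, 0.2, 0.1951]
tool_rot: [0.99, -0.138, -0.006, -0.021]
ft_force: [-0.2, -0.2, -2.8]
grip_width: 0.0132
grasp_force: 58.6
[ 0.322  0.455  0.16   1.269  0.043 -2.542] [0.56177376 0.20000037 0.19509416] -15.866679433344048 43.625 [ 0.0001947   0.00149192 -0.00097741 -0.001003   -0.00122047 -0.0025561 ]
[[ 0.962 -0.274 -0.007]
 [-0.273 -0.961  0.043]
 [-0.018 -0.039 -0.999]]
top ball_center [([0.5044, 0.2041, 0.1702], 0.58)]
top tray_pocket [([0.5049, 0.221, 0.1754], 0.73), ([0.505, 0.2021, 0.1707], 0.35)]
top clip_mouth [([0.6248, 0.1852, 0.1784], 0.85)]
top tray_tab []
top pad [([0.5037, 0.2142, -0.0001], 0.96)]
top tray [([0.5639, 0.2024, 0.1486], 0.8)]
side ball_center []
side tray_pocket [([0.5024, 0.2198, 0.1753], 0.81)]
side clip_mouth [([0.6268, 0.1831, 0.1775], 0.56)]
side tray_tab [([0.6446, 0.1781, 0.1766], 0.58)]
side pad []
side tray [([0.5603, 0.2025, 0.1489], 0.68)]
wrist ball_center [([0.5093, 0.2045, 0.1752], 0.5)]
wrist tray_pocket [([0.5051, 0.2174, 0.1728], 0.68)]
wrist clip_mouth [([0.6237, 0.1843, 0.1805], 0.6)]
wrist tray_tab [([0.6443, 0.1802, 0.1801], 0.57)]
wrist pad []
wrist tray [([0.5658, 0.2019, 0.1519], 0.55)]
```

The tray's at rest over the pad: underside about 0.15 m up, tilt about 0.03–0.04 rad, pocket within 5 mm of the pad centre. The clip mouth is at tray x≈65 mm, y≈2 mm. The ball rests against the low side of the rim, about 10 mm off centre going by the pocket's geometry. I'm handing in now.

```bash
python3 -c "
from workcell import ticket;print(ticket.job_done())"
```

```text
the job is handed in; nothing more can be done
None
```

I handed the job in at about 44 s with the clip on the tab and the tray held still, near-level (about 0.03–0.04 rad) and about 15 cm up over the pad; no verdict was returned, the networks put the ball 12–15 mm from the pocket centre (limit 15 mm; the rim should hold it to about 10), the tray leaned about 0.12–0.14 rad mid-carry at a joint limit (since mostly corrected), and I viewed 12 pictures against the limit of 10.

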